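# Open the fittings case at the prosthetics bench

### The job

Open up the steel fittings case: hook its hinged lid up by its tab and ease it back until it rests on its stop, without straining the case or hinge. Then lift out the loose plywood cover that lies inside the case, and set it down (do not drop it) flat, handle up, in the middle of the black rubber mat. Leave the other things on the bench where they are.

Things in the scene. Friction and masses are not known exactly. Their poses are not given: they have to be found in the camera images.
- case: Grey steel case fixed to the bench: 180 (x) x 240 (y) x 95 mm high, walls 6 mm, open at the top under its lid. Origin: centre of its underside; z up. The lid's tab is on its own -x side (facing roughly world -y, the robot's right, up to 21 degrees off), the hinge on its +x side. Inside, ledges 50 mm above the bench along the y walls carry the cover.
- lid (a joint): The lid's hinge angle in rad: 0 shut, growing as the lid opens upward and back; 1.57 is upright. The stop comes somewhat beyond upright, between 1.75 and 1.95: feel for it. The hinge is stiff (about 0.3 N m): near shut the lid falls shut again when let go, from about halfway up it stays where it is left, so it must be pushed all the way to its stop. The lid weighs about 0.55 kg.
- lid_tab (a point): Middle of the free edge of the lid's tab, on its underside. Lid: grey steel plate 180 x 244 x 7 mm. Tab: steel, 120 mm wide (y), 6 mm thick, sticks out 24 mm beyond the case's wall, its underside about 95 mm above the bench when shut. This point lies 204 mm from the hinge axis. Site axes are the lid's: -x points from the hinge to the tab, z out of the lid's upper face.
- lid_hinge (a point): Middle of the hinge axis, which runs along the case's y on its +x top rim, 95.5 mm above the bench, 90 mm from the case's centre.
- cover: Loose plywood cover, 152 (x) x 212 (y) x 10 mm, about 0.25 kg, lying on the ledges inside the case under the shut lid (about 8 mm play all round). On its middle stands a wooden grip 24 (x) x 80 (y) x 28 mm, its top 38 mm above the cover's underside. Origin: centre of its underside, z up out of the grip side.
- mat: Black rubber mat fixed to the bench, 230 x 230 x 5 mm, to the right of the case (world -y). Origin: centre of its underside, so its upper face is 5 mm above the origin.
- foot: Bystander: skin-coloured prosthetic foot, 200 x 66 x 81 mm, on the hinge side of the case (world +y), loose. Origin: centre of its sole.
- screwdriver: Bystander: loose screwdriver, about 150 mm long, lying on the bench to the right of the case, beyond the mat.
- jar: Bystander: loose white jar, 70 mm across, 100 mm high, on the hinge side of the case, next to the foot. Origin: centre of its base.

How it is judged:
By the outcome, as a careful person would: the job done as asked, in the order asked, and still so for the second after the job is handed in, with the robot touching nothing.
It also fails if it takes over 59 s, if anything falls off the work surface, if the arm or the gripper's body presses on something with over 40 N, if the wrist force passes 120 N, or if a joint passes its speed limit or range.

### The arm

A 7-joint arm with a two-finger parallel gripper is mounted at the origin on the work surface. World frame = base frame: x ahead of the robot, y to its left, z up, the work surface at z = 0. Lengths are in m, angles in rad, forces in N, time in s.
With the tool pointing down it reaches from about 0.35 to 0.9 m from the base axis. Payload 8.1 kg.
Tool frame: the origin (TCP) lies at the very end of the fingers, on their centre line; the grasp point (between the pads) lies 19 mm behind it; z points along the fingers, y is the line along which they close (so a half turn about z gives the same grasp; the last joint's range is limited). The gripper opens to 92 mm and grips with 3 to 60 N. Pads are 19 mm wide; open, the fingers measure 130 mm over their backs; the gripper's body (75 mm by 190 mm) begins 47 mm behind the grasp point.
Start: joints at [1.161, 0.434, 0.025, 1.573, -0.012, 1.134, -0.075], TCP at [0.189, -0.596, 0.227] pointing down, gripper open.
Joint ranges: [-2.62, 2.62], [-0.44, 2.09], [-1.27, 1.32], [0.08, 2.57], [-1.32, 4.46], [0.12, 2], [-2.74, 2.74]. Speed limits (rad/s): [2.22, 2.22, 3.01, 3.01, 3.14, 3.14, 3.14].

### API

Orientations are given as a rotation vector (axis times angle).
In Python, from cell import arm gives the robot as it stands.
- The arm moves only by the tool carry_out, never from a script. Its argument "commands" is a list of rows, each a list of 7 numbers: the opening, from 0 (shut) to 1 (fully open), then the shift along the tool's x, y, z each as a share of 0.025 m, from -1 to 1, then the turn, a rotation vector about the tool's x, y, z each as a share of 0.1 rad, from -1 to 1. A call has 1 to 8 rows; each row shifts and turns the commanded pose from where the row before left it, along the tool's axes as they then stand; what a row does not reach is not made up. A row lasts 1/10 s, in which the tool goes at most 50 mm and 8.59 degrees, less where a joint would pass 70% of its speed; a pose out of reach is approached as far as the arm can. A call with a number of a shift or a turn outside -1 to 1 is refused whole. A call with a gripper value outside its range is refused whole. The fingers move at their own pace and stop on an object; "squeeze" is the grip in N (left out, the last holds). Time passes only in rows, so rows that do not move let the fingers close. It gives the time, the measured TCP pose, the force, the opening and the grip force at its end, in the units of the state.
- arm.observe(): the state, without advancing time (a new reading comes with each control period).
- arm.get_image(name): name is "scene" or "side" or "wrist"; returns a dict with "pixels" (420x560x3 uint8, red, green, blue), "range_z" (420x560 float32, m along the optical axis (not along the pixel's ray), 0 where there is no reading), "mtx" (3x3 intrinsics, pixels), "R" (3x3) and "t" (3): a world point X has camera coordinates R X + t; the wrist camera has in their place "tool_from_camera" (4x4, takes a point from camera to tool coordinates, whose origin is the TCP and whose axes are the flange's). Camera axes: x right, y down, z forward; pixel columns grow to the right and rows downward; lengths in m; the calibration is good to about 2 mm. A picture is of the moment at which its call begins: read the wrist's pose just before it.
- arm.sign_off(): hands the job in; it is judged then, once.
The state is a dict: "clock": time; "joints": joint angles; "dq": joint speeds; "joint_efforts": joint torques, N m; "position": TCP position; "ee_rot": TCP orientation; "force": force on the tool from outside, world axes, zero at the start; "ft_torque": the same for the moment, N m; "width": opening from 0.0 (shut) to 1.0 (fully open); "gripper_force": force on a finger pad.
Only numpy, scipy, OpenCV 4.12 (cv2) and the standard library are available. Lean on these libraries where they do the work, as an engineer would, in place of code of your own. Each camera call takes 0.05 s, during which the arm holds its last target. There are 200 camera calls.

## Working session

There is one attempt and no reset: what is moved stays moved. The work goes in short steps, Python scripts to look and compute and a tool call to move; the robot and the scene stay as the last step left them, time stands still between calls to the robot, and variables do not carry over. Pictures are saved under pics/ and viewed, at most 10 in all, crops included, and the job is handed in when it is done.

Besides the shell and the picture viewer there is one more tool, called after ">>>" by a JSON object that holds its "method" and its "body", one argument or row to a line. carry_out: Moves the arm, as the interface text tells. Shift numbers are shares of 0.025 m and turn numbers shares of 0.1 rad, none past 1 either way. Its arguments: {"type":"object","properties":{"commands":{"type":"array"},"squeeze":{"type":"number"}},"required":["commands"]}

```bash
mkdir -p pics; ls; python3 - <<'E'
from cell import arm
import cv2,numpy as np
s=arm.observe();print({k:np.round(v,3) for k,v in s.items()})
ims=[]
for n in("scene","side"):
    d=arm.get_image(n);np.savez(n+"0.npz",**d);cv2.imwrite(f"pics/{n}0.png",d["pixels"][:,:,::-1])
    print(n,d["mtx"],np.round(d["R"],3),d["t"],(-d["R"].T@d["t"]))
E
```

```text
pics
{'clock': np.float64(0.0), 'joints': array([ 1.161,  0.435,  0.025,  1.574, -0.012,  1.134, -0.075]), 'dq': array([-0.001,  0.001, -0.001, -0.   , -0.002, -0.   , -0.001]), 'joint_efforts': array([-1.0000e-03, -6.6785e+01,  9.8500e-01, -3.1446e+01, -6.0000e-02,
        4.3000e-02,  0.0000e+00]), 'position': array([ 0.189, -0.595,  0.226]), 'ee_rot': array([-3.103e+00, -4.800e-01,  1.000e-03]), 'force': array([-0.395,  0.61 , -0.651]), 'ft_torque': array([-0.029,  0.025,  0.008]), 'gripper_force': np.float64(0.0), 'width': np.float64(0.997)}
scene [[497.2114378    0.         278.03774144]
 [  0.         497.2114378  212.38031686]
 [  0.           0.           1.        ]] [[ 0.713  0.701 -0.011]
 [ 0.404 -0.424 -0.81 ]
 [-0.573  0.573 -0.586]] [-0.3691075  -0.15333446  1.52061279] [ 1.19664332 -0.67741693  0.76234254]
side [[416.39801951   0.         277.55784305]
 [  0.         416.39801951 215.58994892]
 [  0.           0.           1.        ]] [[-0.887 -0.463  0.006]
 [-0.308  0.58  -0.754]
 [ 0.345 -0.67  -0.657]] [0.49028678 0.25424746 0.9475955 ] [0.18624372 0.71434657 0.81116113]
```

View pics/scene0.png

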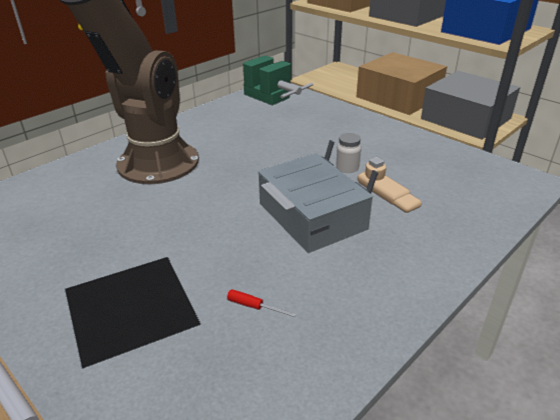

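View pics/side0.png

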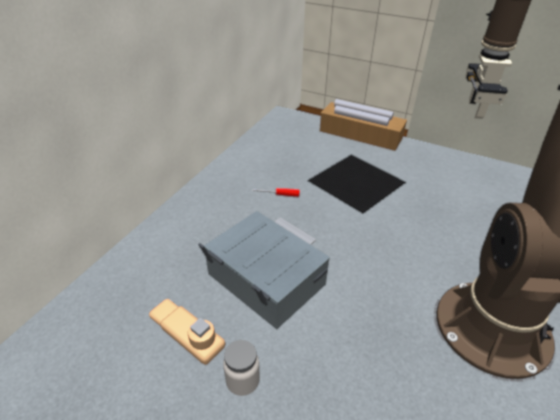

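Scene view: case lid spans about (259,180)-(320,157)-(370,200)-(308,238), with the tab at about (278,195), the mat around (130,308), the screwdriver at (260,303), the jar at (348,153) and the foot at (390,188). The side view has the lid around (265,255), the tab at (295,232) and the mat at (357,182). Black stop arms stand at the hinge corners.

```bash
cat > h.py <<'E'
import numpy as np,cv2
def cloud(d):
    K,R,t=d["mtx"],d["R"],d["t"];z=d["range_z"];v,u=np.mgrid[:z.shape[0],:z.shape[1]]
    c=np.stack([(u-K[0,2])/K[0,0]*z,(v-K[1,2])/K[1,1]*z,z],-1)
    P=(c-t)@R; P[z==0]=np.nan; return P
def ray(d,uv,h):
    K,R,t=d["mtx"],d["R"],d["t"];uv=np.atleast_2d(uv).astype(float)
    r=np.c_[(uv-K[:2,2])/[K[0,0],K[1,1]],np.ones(len(uv))]@R;o=-R.T@t
    return o+r*((h-o[2])/r[:,2])[:,None]
def rect(p):
    (c,s,a)=cv2.minAreaRect(p.astype(np.float32));return np.round(c,4),np.round(s,4),round(a,2)
E
python3 - <<'E'
from h import *
for n in("scene","side"):
    d=np.load(n+"0.npz");P=cloud(d);px=d["pixels"].astype(int)
    x,y,z=P[...,0],P[...,1],P[...,2]
    # mat
    m=((px.max(-1)<45)&(z<.03)&(z>-.02)).astype(np.uint8)
    k,l,st,c=cv2.connectedComponentsWithStats(m);i=1+st[1:,4].argmax();mm=l==i
    v,u=np.nonzero(mm);print(n,"mat z",np.nanmedian(z[mm]),rect(ray(d,np.c_[u,v],.005)[:,:2]),"bench z",np.nanmedian(z[abs(z)<.03]))
    # elevated region near the case
    b=(z>.085)&(z<.115)&(x>.3)&(x<.9)&(y>-.4)&(y<.4)
    k,l,st,c=cv2.connectedComponentsWithStats(b.astype(np.uint8))
    for i in range(1,k):
        if st[i,4]>60:
            q=P[l==i];print("  comp",st[i],np.round(np.median(q,0),4),rect(q[:,:2]))
    i=1+st[1:,4].argmax();q=P[l==i]
    print("  z hist",np.histogram(q[:,2],np.arange(.085,.116,.003))[0])
    # bystanders
    for nm,mk in(("red",(px[...,0]>150)&(px[...,1]<60)&(z<.05)),("skin",(px[...,0]>px[...,2]+60)&(px[...,1]>110)&(z<.1)&(x>.3)&(y>0)&(x<1)&(y<.6))):
        q=P[mk];print("  ",nm,len(q),np.round(np.nanmin(q,0),3),np.round(np.nanmax(q,0),3))
E
```

```text
scene mat z 0.004968083503251587 (array([ 0.4642, -0.3846]), array([0.2253, 0.227 ]), 71.31) bench z 0.00045543526056343993
  comp [339 133  22  15 256] [0.447  0.3643 0.0999] (array([0.4417, 0.3715]), array([0.0603, 0.0613]), 32.77)
  comp [ 259  152  116   73 4840] [0.5429 0.1018 0.1029] (array([0.5258, 0.1153]), array([0.2253, 0.2502]), 73.8)
  z hist [  88   86   93   85  173 2039 2129  115   17   15]
   red 297 [ 0.597 -0.234  0.014] [ 0.668 -0.194  0.028]
   skin 385 [0.513 0.293 0.018] [0.704 0.367 0.068]
side mat z 0.004366595198377378 (array([ 0.4619, -0.3795]), array([0.2147, 0.2162]), 71.48) bench z -0.0003538288093712889
  comp [ 203  211  127   96 6541] [0.512  0.1267 0.102 ] (array([0.5244, 0.114 ]), array([0.2251, 0.2458]), 74.49)
  comp [224 340  33  33 794] [0.4375 0.3741 0.0992] (array([0.4395, 0.3705]), array([0.0587, 0.061 ]), 89.61)
  z hist [  76   80   70   74  497 4079 1610   38   12    5]
   red 96 [ 0.594 -0.224  0.012] [ 0.659 -0.193  0.028]
   skin 1771 [0.51  0.291 0.012] [0.705 0.385 0.069]
```

```bash
python3 - <<'E'
from h import *
for n in("scene","side"):
    d=np.load(n+"0.npz");P=cloud(d);x,y,z=np.moveaxis(P,-1,0)
    b=(z>.085)&(z<.115)&(x>.3)&(x<.9)&(y>-.1)&(y<.3)
    k,l,st,c=cv2.connectedComponentsWithStats(b.astype(np.uint8));i=1+st[1:,4].argmax();q=P[l==i]
    a=np.deg2rad(74);R=np.array([[np.cos(a),np.sin(a)],[-np.sin(a),np.cos(a)]])
    w=(q[:,:2]-[.525,.1147])@R.T
    for s in np.arange(-.12,.125,.01):
        k=(w[:,0]>s)&(w[:,0]<=s+.01)
        if k.sum()>5:print(n,"x'",round(s,3),k.sum(),"y'",np.round(np.percentile(w[k,1],[1,99]),4),"z",np.round(np.median(q[k,2]),4))
E
```

```text
scene x' -0.12 27 y' [-0.0564  0.0546] z 0.0996
scene x' -0.11 146 y' [-0.0612  0.0555] z 0.1016
scene x' -0.1 120 y' [-0.0608  0.056 ] z 0.1018
scene x' -0.09 364 y' [-0.1212  0.1167] z 0.1012
scene x' -0.08 249 y' [-0.1227  0.116 ] z 0.1027
scene x' -0.07 263 y' [-0.1219  0.1161] z 0.1029
scene x' -0.06 247 y' [-0.1234  0.1186] z 0.1031
scene x' -0.05 248 y' [-0.1217  0.117 ] z 0.1029
scene x' -0.04 246 y' [-0.1222  0.1194] z 0.1029
scene x' -0.03 237 y' [-0.1221  0.117 ] z 0.1031
scene x' -0.02 235 y' [-0.1217  0.1173] z 0.1031
scene x' -0.01 243 y' [-0.1221  0.1156] z 0.1031
scene x' -0.0 240 y' [-0.1209  0.1188] z 0.1031
scene x' 0.01 218 y' [-0.1223  0.1177] z 0.1032
scene x' 0.02 238 y' [-0.1209  0.1171] z 0.103
scene x' 0.03 227 y' [-0.1223  0.1183] z 0.1031
scene x' 0.04 227 y' [-0.1208  0.1146] z 0.103
scene x' 0.05 234 y' [-0.1216  0.1172] z 0.1033
scene x' 0.06 215 y' [-0.121   0.1162] z 0.1033
scene x' 0.07 204 y' [-0.1203  0.1197] z 0.103
scene x' 0.08 227 y' [-0.121  0.117] z 0.1029
scene x' 0.09 92 y' [-0.1193  0.1145] z 0.1027
scene x' 0.1 79 y' [-0.0979  0.1003] z 0
[... 483 characters left out ...]
de x' -0.03 308 y' [-0.1175  0.1212] z 0.1022
side x' -0.02 317 y' [-0.1189  0.1211] z 0.1022
side x' -0.01 320 y' [-0.1172  0.1213] z 0.1022
side x' -0.0 329 y' [-0.1178  0.1216] z 0.1022
side x' 0.01 334 y' [-0.1169  0.1216] z 0.1022
side x' 0.02 334 y' [-0.1174  0.1215] z 0.1023
side x' 0.03 345 y' [-0.1188  0.1216] z 0.1021
side x' 0.04 352 y' [-0.1168  0.1216] z 0.1022
side x' 0.05 362 y' [-0.1179  0.1218] z 0.1022
side x' 0.06 355 y' [-0.1157  0.1216] z 0.1024
side x' 0.07 378 y' [-0.1167  0.122 ] z 0.1019
side x' 0.08 414 y' [-0.1172  0.1218] z 0.1017
side x' 0.09 313 y' [-0.111  0.119] z 0.0985
side x' 0.1 60 y' [-0.0941  0.0999] z 0.0982
side x' 0.11 14 y' [-0.0967  0.098 ] z 0.1105
```

>>> {"method": "carry_out", "body": {
  "commands": [
    [0,1,0,0,0,0,-1],
    [0,1,0,0,0,0,-1],
    [0,1,0,0,0,0,-1],
    [0,1,0,0,0,0,-1],
    [0,1,0,0,0,0,-1],
    [0,1,0,0,0,0,-1],
    [0,1,0,0,0,0,-1],
    [0,1,0,0,0,0,-1]
  ]
}}

```text
clock: 0.9
position: [0.3437, -0.4759, 0.2263]
ee_rot: [-2.669, -1.657, 0.0]
force: [0.1, -0.7, -0.1]
width: 0.356
gripper_force: 0.0
```

>>> {"method": "carry_out", "body": {
  "commands": [
    [0,1,0,0,0,0,-1],
    [0,1,0,0,0,0,-0.84],
    [0,0,0,0,0,0,0]
  ]
}}

```text
clock: 1.2
position: [0.365, -0.4274, 0.2266]
ee_rot: [-2.501, -1.898, -0.003]
force: [-0.4, 0.6, -0.7]
width: 0.093
gripper_force: 0.0
```

```bash
cat >> h.py <<'E'
from scipy.spatial.transform import Rotation as Ro
A=np.deg2rad(74);F=np.array([np.cos(A),np.sin(A),0]);G=np.array([-np.sin(A),np.cos(A),0]);C=np.array([.5254,.1161,0])
def st(arm):
    s=arm.observe();p=np.array(s["position"]);R=Ro.from_rotvec(s["ee_rot"]).as_matrix();v=p-C
    print("t",round(float(s["clock"]),2),"pos",np.round(p,4),"case x,y,z",np.round([v@F,v@G,p[2]],4),"F",np.round(s["force"],1),"w",np.round(s["width"],3),"grip",np.round(s["gripper_force"],1))
    print(" tool x,y,z in case (f,g,z):\n",np.round(np.array([F,G,[0,0,1]])@R,3)," q",np.round(s["joints"],2))
    return p,R
def need(p,R,fg,th):
    "rows needed to case-frame point fg=(f,g,z), tool tilted th rad from down toward +f, y=-g"
    T=C+F*fg[0]+G*fg[1]+[0,0,fg[2]]
    d=np.sin(th)*F-np.cos(th)*np.array([0,0,1]);Rt=np.c_[np.cross(-G,d),-G,d]
    print(" shift units",np.round(R.T@(T-p)/.025,2)," turn units",np.round(Ro.from_matrix(R.T@Rt).as_rotvec()/.1,2)," shift units in target axes",np.round(Rt.T@(T-p)/.025,2))
E
python3 - <<'E'
from h import *
from cell import arm
p,R=st(arm);need(p,R,(-.18,0,.15),np.pi/4)
E
```

```text
t 1.2 pos [ 0.365  -0.4274  0.2266] case x,y,z [-0.5667  0.0044  0.2266] F [-0.4  0.6 -0.7] w 0.093 grip 0.0
 tool x,y,z in case (f,g,z):
 [[ 1.     0.007  0.002]
 [ 0.007 -1.     0.   ]
 [ 0.002 -0.    -1.   ]]  q [ 0.97  0.35 -0.27  1.71  0.1   1.09  0.4 ]
 shift units [15.46  0.28  3.1 ]  turn units [-0.03  7.83  0.06]  shift units in target axes [ 8.77  0.17 13.1 ]
```

>>> {"method": "carry_out", "body": {
  "commands": [
    [0,1,0,0.2,0,0,0],
    [0,1,0,0.2,0,0,0],
    [0,1,0,0.2,0,0,0],
    [0,1,0,0.2,0,0,0],
    [0,1,0,0.2,0,0,0],
    [0,1,0,0.2,0,0,0],
    [0,1,0.1,0.2,0,0,0],
    [0,1,0.1,0.2,0,0,0]
  ]
}}

```text
clock: 2.0
position: [0.4231, -0.2402, 0.1864]
ee_rot: [-2.512, -1.887, 0.001]
force: [0.0, 0.4, -0.7]
width: 0.007
gripper_force: 0.0
```

>>> {"method": "carry_out", "body": {
  "commands": [
    [0,1,0,0,0,1,0],
    [0,1,0,0.1,0,1,0],
    [0,1,0,0.2,0,1,0],
    [0,0.95,0,0.3,0,1,0],
    [0,0.9,0,0.4,0,1,0],
    [0,0.9,0,0.5,0,1,0],
    [0,0.8,0,0.6,0,1,0],
    [0,0,0,0,0,0.8,0]
  ]
}}

```text
clock: 2.8
position: [0.4719, -0.0693, 0.1853]
ee_rot: [-2.029, -1.53, -0.84]
force: [-0.2, -0.1, -0.0]
width: 0.005
gripper_force: 0.0
```

>>> {"method": "carry_out", "body": {
  "commands": [
    [0,0,0,0,0,0,0],
    [0,0,0,0,0,0,0]
  ]
}}

```text
clock: 3.0
position: [0.4718, -0.0724, 0.1845]
ee_rot: [-2.037, -1.53, -0.835]
force: [-0.2, 0.3, 0.3]
width: 0.006
gripper_force: 0.0
```

```bash
python3 - <<'E'
from h import *
from cell import arm
p,R=st(arm);need(p,R,(-.15,0,.063),np.pi/4)
d=arm.get_image("wrist");cv2.imwrite("pics/w1.png",d["pixels"][:,:,::-1]);print(np.round(d["tool_from_camera"],3))
E
```

```text
t 3.0 pos [ 0.4718 -0.0724  0.1845] case x,y,z [-0.196  -0.0004  0.1845] F [-0.2  0.3  0.3] w 0.006 grip 0.0
 tool x,y,z in case (f,g,z):
 [[ 0.712 -0.003  0.702]
 [-0.003 -1.    -0.001]
 [ 0.702 -0.001 -0.712]]  q [ 1.03  0.52 -0.62  1.97 -0.58  0.98  0.56]
 shift units [-2.1  -0.02  4.75]  turn units [ 0.01  0.07 -0.03]  shift units in target axes [-2.13 -0.02  4.74]
[[-0.001 -0.97  -0.243  0.066]
 [ 1.    -0.001 -0.    -0.001]
 [ 0.    -0.243  0.97  -0.158]
 [ 0.     0.     0.     1.   ]]
```

View pics/w1.png

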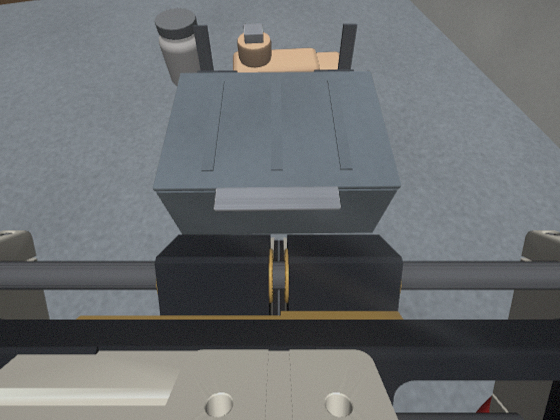

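Wrist view: lid and tab centred (tab free edge at about row 208, columns 215-340), closed fingers at (279,240-310) with dark finger blocks either side. I'll check these blocks' extent in the tool frame by depth.

```bash
python3 - <<'E'
from h import *
from cell import arm
s=arm.observe();d=arm.get_image("wrist");K=d["mtx"];z=d["range_z"];T=d["tool_from_camera"]
R=Ro.from_rotvec(s["ee_rot"]).as_matrix();p=np.array(s["position"])
def tool(u,v):
    c=np.array([(u-K[0,2])/K[0,0],(v-K[1,2])/K[1,1],1])*z[v,u];return T[:3,:3]@c+T[:3,3]
for u,v in[(279,238),(279,250),(279,275),(279,300),(240,238),(200,238),(165,250),(200,300),(240,300),(200,313)]:print(u,v,np.round(tool(u,v),3))
for u,v in[(220,207),(335,207),(278,206),(278,192),(170,183),(390,183),(280,130)]:
    w=R@tool(u,v)+p-C;print("case",u,v,np.round([w@F,w@G,w[2]],4))
E
```

```text
279 238 [-0.058 -0.     0.201]
279 250 [ 0.011 -0.001 -0.016]
279 275 [ 0.029 -0.001 -0.083]
279 300 [-0.002 -0.001 -0.043]
240 238 [ 0.037 -0.012 -0.074]
200 238 [ 0.037 -0.024 -0.074]
165 250 [ 0.037 -0.031 -0.084]
200 300 [ 0.026 -0.021 -0.09 ]
240 300 [ 0.026 -0.011 -0.09 ]
200 313 [ 0.022 -0.021 -0.09 ]
case 220 207 [-0.1118  0.0551  0.1027]
case 335 207 [-0.1119 -0.0527  0.1023]
case 278 206 [-0.2593  0.0007  0.3437]
case 278 192 [-0.0947  0.0008  0.1022]
case 170 183 [-0.0844  0.1067  0.1032]
case 390 183 [-0.0848 -0.1092  0.1029]
case 280 130 [-0.0142 -0.0016  0.1045]
```

>>> {"method": "carry_out", "body": {
  "commands": [
    [0,-0.5,0,1,0,0.1,0],
    [0,-0.5,0,1,0,0,0],
    [0,-0.5,0,1,0,0,0],
    [0,-0.4,0,1,0,0,0],
    [0,-0.3,0,0.8,0,0,0],
    [0,0,0,0,0,0,0],
    [0,0,0,0,0,0,0]
  ]
}}

```text
clock: 3.8
position: [0.4849, -0.0267, 0.0621]
ee_rot: [-2.027, -1.528, -0.845]
force: [0.2, -0.1, 0.8]
width: 0.007
gripper_force: 0.0
```

```bash
python3 - <<'E'
from h import *
from cell import arm
p,R=st(arm);need(p,R,(-.104,0.001,.061),np.pi/4)
E
```

```text
t 3.8 pos [ 0.4849 -0.0267  0.0621] case x,y,z [-0.1484 -0.0005  0.0621] F [ 0.2 -0.1  0.8] w 0.007 grip 0.0
 tool x,y,z in case (f,g,z):
 [[ 0.704  0.     0.71 ]
 [ 0.001 -1.    -0.   ]
 [ 0.71   0.001 -0.704]]  q [ 0.95  0.74 -0.64  2.07 -0.62  0.67  0.68]
 shift units [ 1.22 -0.06  1.29]  turn units [ 0.   -0.04  0.01]  shift units in target axes [ 1.23 -0.06  1.29]
```

>>> {"method": "carry_out", "body": {
  "commands": [
    [0,0.3,0,0.3,0,0,0],
    [0,0.3,0,0.3,0,0,0],
    [0,0.3,0,0.3,0,0,0],
    [0,0.3,0,0.35,0,0,0],
    [0,0,0,0,0,0,0],
    [0,0,0,0,0,0,0]
  ]
}}

```text
clock: 4.4
position: [0.4965, 0.0151, 0.0606]
ee_rot: [-2.026, -1.527, -0.845]
force: [-0.7, -0.0, 0.4]
width: 0.008
gripper_force: 0.0
```

>>> {"method": "carry_out", "body": {
  "commands": [
    [0,0.1,0,-0.1,0,0,0],
    [0,0.1,0,-0.1,0,0,0],
    [0,0.1,0,-0.1,0,0,0],
    [0,0.1,0,-0.1,0,0,0],
    [0,0.1,0,-0.1,0,0,0],
    [0,0.1,0,-0.1,0,0,0],
    [0,0,0,0,0,0,0]
  ]
}}

```text
clock: 5.1
position: [0.4967, 0.0143, 0.0822]
ee_rot: [-2.028, -1.527, -0.845]
force: [-0.6, -2.3, -0.2]
width: 0.001
gripper_force: 0.8
```

```bash
python3 - <<'E'
from h import *
from cell import arm
p,R=st(arm)
d=arm.get_image("side");cv2.imwrite("pics/s2.png",cv2.resize(d["pixels"][120:340,130:430,::-1],None,fx=2.5,fy=2.5))
E
```

```text
t 5.1 pos [0.4967 0.0143 0.0822] case x,y,z [-0.1058 -0.0005  0.0822] F [-0.6 -2.3 -0.2] w 0.001 grip 0.8
 tool x,y,z in case (f,g,z):
 [[ 0.704 -0.001  0.71 ]
 [-0.    -1.    -0.001]
 [ 0.71   0.001 -0.704]]  q [ 0.9   0.7  -0.68  2.09 -0.67  0.63  0.63]
```

View pics/s2.png

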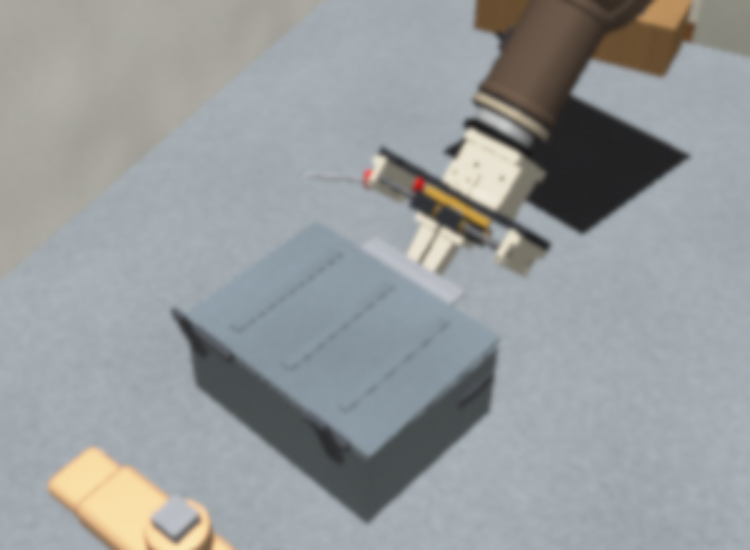

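Fingers show under the middle of the tab (crop (430,260)), and the force confirms contact. Now I'll work out the arc.

```bash
python3 - <<'E'
import numpy as np
n=np.array([.7071,.7071]);d=np.array([.7071,-.7071]);H=np.array([.09,.0955]);s=.022
def tcp(a):
    e=np.array([-np.cos(a),np.sin(a)])
    return H+.204*e-.01*n+s*d if a<np.pi/4 else H+(.204-s)*e-.01*n
a=np.arange(.05,2.0,.16);P=np.array([tcp(k) for k in a])
for i in range(1,len(a)):
    D=(P[i]-P[i-1])/.025/4;print(round(a[i],2),np.round(P[i],4),"x,z per row(4)",np.round([D@n,D@d],3))
E
```

```text
0.21 [-0.101   0.1154] x,z per row(4) [ 0.258 -0.199]
0.37 [-0.0917  0.1466] x,z per row(4) [ 0.287 -0.155]
0.53 [-0.0775  0.176 ] x,z per row(4) [ 0.308 -0.107]
0.69 [-0.0588  0.2027] x,z per row(4) [ 0.321 -0.057]
0.85 [-0.0372  0.2252] x,z per row(4) [ 0.312 -0.005]
1.01 [-0.0139  0.2426] x,z per row(4) [0.288 0.042]
1.17 [0.0119 0.256 ] x,z per row(4) [0.277 0.087]
1.33 [0.0395 0.2652] x,z per row(4) [0.26 0.13]
1.49 [0.0682 0.2698] x,z per row(4) [0.236 0.17 ]
1.65 [0.0973 0.2699] x,z per row(4) [0.206 0.206]
1.81 [0.1261 0.2652] x,z per row(4) [0.17  0.236]
1.97 [0.1537 0.2561] x,z per row(4) [0.131 0.26 ]
```

>>> {"method": "carry_out", "body": {
  "commands": [
    [0,0.26,0,-0.2,0,0,0],
    [0,0.26,0,-0.2,0,0,0],
    [0,0.26,0,-0.2,0,0,0],
    [0,0.26,0,-0.2,0,0,0],
    [0,0.29,0,-0.15,0,0,0],
    [0,0.29,0,-0.15,0,0,0],
    [0,0.29,0,-0.15,0,0,0],
    [0,0.29,0,-0.15,0,0,0]
  ]
}}

```text
clock: 5.95
position: [0.5002, 0.0276, 0.1461]
ee_rot: [-2.028, -1.526, -0.845]
force: [-0.9, -4.8, -2.1]
width: 0.001
gripper_force: 2.3
```

```bash
python3 - <<'E'
from h import *
from cell import arm
p,R=st(arm);need(p,R,(-.0917,0,.1466),np.pi/4)
E
```

```text
t 5.95 pos [0.5002 0.0276 0.1461] case x,y,z [-0.092  -0.0002  0.1461] F [-0.9 -4.8 -2.1] w 0.001 grip 2.3
 tool x,y,z in case (f,g,z):
 [[ 0.704 -0.001  0.71 ]
 [-0.001 -1.    -0.001]
 [ 0.71   0.    -0.704]]  q [ 0.89  0.57 -0.69  2.07 -0.68  0.74  0.54]
 shift units [ 0.02 -0.01 -0.01]  turn units [ 0.01 -0.04 -0.01]  shift units in target axes [ 0.02 -0.01 -0.01]
```

Tracking well with ~5 N of load. Continuing.

>>> {"method": "carry_out", "body": {
  "commands": [
    [0,0.31,0,-0.11,0,0,0],
    [0,0.31,0,-0.11,0,0,0],
    [0,0.31,0,-0.11,0,0,0],
    [0,0.31,0,-0.11,0,0,0],
    [0,0.32,0,-0.06,0,0,0],
    [0,0.32,0,-0.06,0,0,0],
    [0,0.32,0,-0.06,0,0,0],
    [0,0.32,0,-0.06,0,0,0]
  ]
}}

```text
clock: 6.75
position: [0.5091, 0.0598, 0.2028]
ee_rot: [-2.026, -1.526, -0.845]
force: [-0.3, -0.8, -4.5]
width: 0.008
gripper_force: 1.5
```

>>> {"method": "carry_out", "body": {
  "commands": [
    [0,0.31,0,0,0,0,0],
    [0,0.31,0,0,0,0,0],
    [0,0.31,0,0,0,0,0],
    [0,0.31,0,0,0,0,0],
    [0,0.29,0,0.04,0,0,0],
    [0,0.29,0,0.04,0,0,0],
    [0,0.29,0,0.04,0,0,0],
    [0,0.29,0,0.04,0,0,0]
  ]
}}

```text
clock: 7.55
position: [0.5217, 0.1029, 0.2423]
ee_rot: [-2.027, -1.526, -0.845]
force: [-0.8, -0.7, -2.4]
width: 0.004
gripper_force: 1.5
```

```bash
python3 - <<'E'
from h import *
from cell import arm
p,R=st(arm);need(p,R,(-.0139,0,.2426),np.pi/4)
d=arm.get_image("side");cv2.imwrite("pics/s3.png",d["pixels"][:,:,::-1])
E
```

```text
t 7.55 pos [0.5217 0.1029 0.2423] case x,y,z [-1.370e-02 -1.000e-04  2.423e-01] F [-0.8 -0.7 -2.4] w 0.004 grip 1.5
 tool x,y,z in case (f,g,z):
 [[ 0.704 -0.001  0.71 ]
 [-0.001 -1.    -0.   ]
 [ 0.71  -0.    -0.704]]  q [ 0.79  0.4  -0.74  2.   -0.73  0.83  0.33]
 shift units [ 0.   -0.   -0.01]  turn units [ 0.   -0.05 -0.01]  shift units in target axes [ 0.   -0.   -0.01]
```

View pics/s3.png

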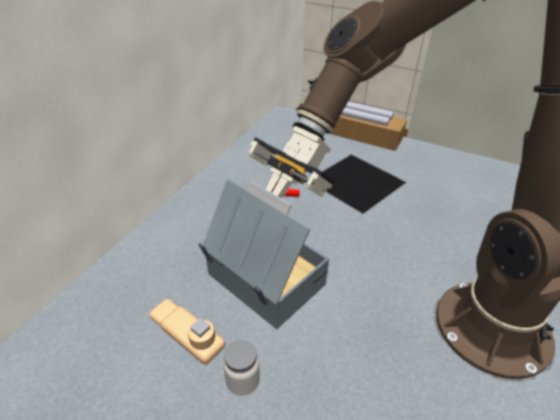

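The lid is about 60° up and held at the tab (285,200), with the plywood cover visible at (303,272). Continuing.

>>> {"method": "carry_out", "body": {
  "commands": [
    [0,0.28,0,0.09,0,0,0],
    [0,0.28,0,0.09,0,0,0],
    [0,0.28,0,0.09,0,0,0],
    [0,0.28,0,0.09,0,0,0],
    [0,0.26,0,0.13,0,0,0],
    [0,0.26,0,0.13,0,0,0],
    [0,0.26,0,0.13,0,0,0],
    [0,0.26,0,0.13,0,0,0]
  ]
}}

```text
clock: 8.4
position: [0.5366, 0.1545, 0.265]
ee_rot: [-2.027, -1.526, -0.845]
force: [-1.1, -1.0, -2.2]
width: 0.002
gripper_force: 1.2
```

>>> {"method": "carry_out", "body": {
  "commands": [
    [0,0.24,0,0.17,0,0,0],
    [0,0.24,0,0.17,0,0,0],
    [0,0.24,0,0.17,0,0,0],
    [0,0.24,0,0.17,0,0,0],
    [0,0.2,0,0.2,0,0,0],
    [0,0.2,0,0.2,0,0,0],
    [0,0.2,0,0.2,0,0,0]
  ]
}}

```text
clock: 9.1
position: [0.5506, 0.2027, 0.2702]
ee_rot: [-2.027, -1.526, -0.845]
force: [-1.9, -1.1, 0.1]
width: 0.006
gripper_force: 0.9
```

```bash
python3 - <<'E'
from h import *
from cell import arm
p,R=st(arm)
E
```

```text
t 9.1 pos [0.5506 0.2027 0.2702] case x,y,z [ 0.0902 -0.0004  0.2702] F [-1.9 -1.1  0.1] w 0.006 grip 0.9
 tool x,y,z in case (f,g,z):
 [[ 0.704 -0.001  0.71 ]
 [-0.001 -1.    -0.001]
 [ 0.71  -0.    -0.704]]  q [ 0.59  0.38 -0.76  1.95 -0.74  0.73  0.15]
```

>>> {"method": "carry_out", "body": {
  "commands": [
    [0,0.1,0,0.1,0,0,0],
    [0,0.1,0,0.11,0,0,0],
    [0,0.1,0,0.11,0,0,0],
    [0,0.09,0,0.11,0,0,0],
    [0,0.09,0,0.11,0,0,0]
  ]
}}

```text
clock: 9.6
position: [0.5556, 0.2195, 0.2691]
ee_rot: [-2.027, -1.526, -0.845]
force: [-0.3, -0.8, -0.2]
width: 0.004
gripper_force: 0.7
```

>>> {"method": "carry_out", "body": {
  "commands": [
    [0,0.08,0,0.11,0,0,0],
    [0,0.08,0,0.12,0,0,0]
  ]
}}

```text
clock: 9.8
position: [0.5575, 0.2262, 0.2679]
ee_rot: [-2.027, -1.526, -0.845]
force: [-1.2, -0.6, 0.3]
width: 0.004
gripper_force: 0.7
```

>>> {"method": "carry_out", "body": {
  "commands": [
    [0,0.08,0,0.12,0,0,0],
    [0,0.08,0,0.12,0,0,0]
  ]
}}

```text
clock: 10.0
position: [0.5594, 0.2331, 0.2665]
ee_rot: [-2.027, -1.526, -0.845]
force: [-1.3, -1.1, -0.9]
width: 0.005
gripper_force: 0.6
```

>>> {"method": "carry_out", "body": {
  "commands": [
    [0,0.08,0,0.12,0,0,0]
  ]
}}

```text
clock: 10.1
position: [0.5604, 0.2365, 0.2658]
ee_rot: [-2.027, -1.526, -0.845]
force: [-0.4, -0.7, 0.4]
width: 0.005
gripper_force: 0.6
```

>>> {"method": "carry_out", "body": {
  "commands": [
    [0,0.08,0,0.12,0,0,0]
  ]
}}

```text
clock: 10.2
position: [0.5614, 0.2398, 0.2651]
ee_rot: [-2.027, -1.526, -0.845]
force: [-0.3, -1.1, -0.3]
width: 0.003
gripper_force: 0.6
```

>>> {"method": "carry_out", "body": {
  "commands": [
    [0,0.07,0,0.12,0,0,0]
  ]
}}

```text
clock: 10.3
position: [0.5623, 0.2431, 0.2643]
ee_rot: [-2.027, -1.526, -0.845]
force: [-1.4, -2.4, -0.5]
width: 0.004
gripper_force: 0.6
```

>>> {"method": "carry_out", "body": {
  "commands": [
    [0,0.07,0,0.12,0,0,0]
  ]
}}

```text
clock: 10.4
position: [0.5631, 0.2451, 0.263]
ee_rot: [-2.029, -1.526, -0.844]
force: [-20.3, -31.5, 23.7]
width: 0.001
gripper_force: 20.6
```

```bash
python3 - <<'E'
from h import *
from cell import arm
p,R=st(arm)
d=arm.get_image("side");P=cloud(d)-C;f,g,z=P@F,P@G,P[...,2]
m=(f>.05)&(f<.22)&(abs(g)<.1)&(z>.13)&(z<.29)
A=np.c_[z[m],np.ones(m.sum())];c=np.linalg.lstsq(A,f[m],rcond=None)[0]
for _ in range(4):
    r=f[m]-A@c;k=abs(r)<.006;c=np.linalg.lstsq(A[k],f[m][k],rcond=None)[0]
print("lid angle",np.pi/2+np.arctan(c[0]),k.sum(),m.sum(),"f at hinge h",c@[.0955,1])
cv2.imwrite("pics/s4.png",d["pixels"][:,:,::-1])
E
```

```text
t 10.4 pos [0.5631 0.2451 0.263 ] case x,y,z [ 0.1344 -0.0007  0.263 ] F [-20.3 -31.5  23.7] w 0.001 grip 20.6
 tool x,y,z in case (f,g,z):
 [[ 0.705 -0.001  0.709]
 [-0.001 -1.    -0.001]
 [ 0.709 -0.    -0.705]]  q [ 0.5   0.41 -0.76  1.94 -0.73  0.65  0.09]
lid angle 1.8315631690071572 1878 2169 f at hinge h 0.09942027837798095
```

The stop is found (about 1.84 rad, force jumped), so I'll back off at once.

>>> {"method": "carry_out", "body": {
  "commands": [
    [0,-0.1,0,-0.15,0,0,0],
    [0,-0.3,0,-0.3,0,0,0],
    [0,-0.7,0,-0.7,0,0,0],
    [0,-1,0,-1,0,0,0],
    [0,-1,0,-1,0,0,0],
    [1,-1,0,-1,0,-1,0],
    [1,-0.9,0,-1,0,-1,0],
    [1,-0.9,0,-1,0,-1,0]
  ]
}}

```text
clock: 11.25
position: [0.504, 0.04, 0.277]
ee_rot: [-2.237, -1.679, -0.554]
force: [1.0, 0.0, -0.7]
width: 0.22
gripper_force: 0.0
```

```bash
cat >> h.py <<'E'
def lid(d):
    P=cloud(d)-C;f,g,z=P@F,P@G,P[...,2]
    m=(f>.05)&(f<.22)&(abs(g)<.1)&(z>.13)&(z<.29)
    A=np.c_[z[m],np.ones(m.sum())];k=np.ones(m.sum(),bool)
    for _ in range(5):
        c=np.linalg.lstsq(A[k],f[m][k],rcond=None)[0];k=abs(f[m]-A@c)<.006
    print("lid angle",np.pi/2+np.arctan(c[0]),k.sum())
E
python3 - <<'E'
from h import *
from cell import arm
p,R=st(arm);lid(arm.get_image("side"));need(p,R,(-0.07,0,.25),0)
E
```

```text
t 11.25 pos [0.504 0.04  0.277] case x,y,z [-0.0791 -0.0004  0.277 ] F [ 1.   0.  -0.7] w 0.22 grip 0.0
 tool x,y,z in case (f,g,z):
 [[ 0.884 -0.004  0.467]
 [-0.003 -1.    -0.001]
 [ 0.467 -0.001 -0.884]]  q [ 0.66  0.24 -0.6   1.88 -0.41  1.    0.01]
lid angle 1.8309981968560862 1870
 shift units [-0.18 -0.02  1.12]  turn units [ 0.   -4.86 -0.04]  shift units in target axes [ 0.36 -0.02  1.08]
```

>>> {"method": "carry_out", "body": {
  "commands": [
    [1,0,0,0,0,-1,0],
    [1,0,0,0,0,-1,0],
    [1,0,0,0,0,-1,0],
    [1,0.3,0,0,0,-1,0],
    [1,0.8,0,0.5,0,-0.86,0],
    [1,0.8,0,0.5,0,0,0],
    [1,0,0,0,0,0,0],
    [1,0,0,0,0,0,0]
  ]
}}

```text
clock: 12.1
position: [0.5176, 0.0893, 0.2548]
ee_rot: [-2.506, -1.889, -0.004]
force: [0.4, -0.3, 0.0]
width: 0.953
gripper_force: 0.0
```

```bash
python3 - <<'E'
from h import *
from cell import arm
p,R=st(arm)
d=arm.get_image("wrist");np.savez("w2.npz",p=p,R=R,**d)
K=d["mtx"];z=d["range_z"];T=d["tool_from_camera"];v,u=np.mgrid[:420,:560]
c=np.stack([(u-K[0,2])/K[0,0]*z,(v-K[1,2])/K[1,1]*z,z],-1)
W=(c@T[:3,:3].T+T[:3,3])@R.T+p-C
f,g,h=W@F,W@G,W[...,2]
for lo,hi in((.052,.068),(.08,.096)):
    m=(z>0)&(h>lo)&(h<hi)&(abs(f)<.081)&(abs(g)<.112)
    k,l,s,cc=cv2.connectedComponentsWithStats(m.astype(np.uint8));i=1+s[1:,4].argmax();m=l==i
    print(lo,s[i],"z",np.median(h[m]),rect(np.c_[f[m],g[m]]),"pct f",np.percentile(f[m],[.5,99.5]),"g",np.percentile(g[m],[.5,99.5]))
cv2.imwrite("pics/w2.png",d["pixels"][:,:,::-1])
# mat again
for n in("scene","side"):
    d=np.load(n+"0.npz");px=d["pixels"];m=(px.max(-1)<60).astype(np.uint8)
    P=cloud(d);m&=((abs(P[...,2])<.02)&(P[...,1]<-.2)).astype(np.uint8)
    k,l,s,cc=cv2.connectedComponentsWithStats(m);i=1+s[1:,4].argmax();vv,uu=np.nonzero(l==i)
    q=ray(d,np.c_[uu,vv],.005);r=rect(q[:,:2]);w=np.r_[r[0],0]-C;print(n,r,"case",w@F,w@G)
E
```

```text
t 12.1 pos [0.5176 0.0893 0.2548] case x,y,z [-2.790e-02  1.000e-04  2.548e-01] F [ 0.4 -0.3  0. ] w 0.953 grip 0.0
 tool x,y,z in case (f,g,z):
 [[ 1.     0.     0.004]
 [ 0.    -1.     0.001]
 [ 0.004 -0.001 -1.   ]]  q [ 0.17  0.31 -0.56  1.74  0.17  1.15 -0.72]
0.052 [  182    99   192   132 22207] z 0.0603626578978369 (array([0.0028, 0.0028]), array([0.1519, 0.2181]), 0.11) pct f [-0.0715785   0.07845187] g [-0.10213322  0.10790595]
0.08 [ 240  159   75   22 1607] z 0.08820450633802229 (array([0.0036, 0.0028]), array([0.0228, 0.0799]), 0.05) pct f [-0.00767091  0.01488471] g [-0.03678354  0.04185558]
scene (array([ 0.4639, -0.3843]), array([0.2264, 0.2282]), 71.26) case -0.4979670500302802 -0.07881133855061975
side (array([ 0.4619, -0.3799]), array([0.2193, 0.2204]), 71.34) case -0.4942887732797856 -0.07567601079314834
```

View pics/w2.png

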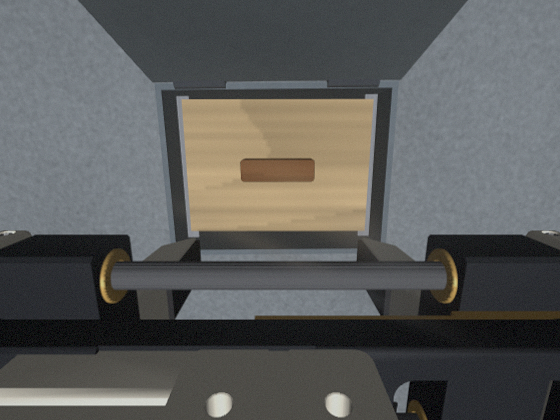

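The wrist view shows the plywood cover (185-370, 98-232) with its grip at (277,170). Grip top measures 88 mm, cover top 60 mm, as expected. Descending with the fingers at the ends of the 80 mm grip, so the body stays clear of the lid.

>>> {"method": "carry_out", "body": {
  "commands": [
    [1,0.5,-0.1,0.5,0,0,0],
    [1,0.5,0,1,0,0,0],
    [1,0.25,0,1,0,0,0],
    [1,0,0,1,0,0,0],
    [1,0,0,1,0,0,0],
    [1,0,0,0.8,0,0,0],
    [1,0,0,0,0,0,0],
    [1,0,0,0,0,0,0]
  ]
}}

```text
clock: 12.95
position: [0.5247, 0.1193, 0.1235]
ee_rot: [-2.51, -1.886, -0.005]
force: [-0.3, -1.2, -0.2]
width: 0.998
gripper_force: 0.0
```

```bash
python3 - <<'E'
from h import *
from cell import arm
p,R=st(arm);need(p,R,(.0036,.0027,.066),0)
d=arm.get_image("wrist");K=d["mtx"];z=d["range_z"];T=d["tool_from_camera"];v,u=np.mgrid[:420,:560]
c=np.stack([(u-K[0,2])/K[0,0]*z,(v-K[1,2])/K[1,1]*z,z],-1)
W=(c@T[:3,:3].T+T[:3,3])@R.T+p-C
f,g,h=W@F,W@G,W[...,2];m=(z>0)&(h>.083)&(h<.093)&(abs(f)<.03)&(abs(g)<.043)
print(m.sum(),rect(np.c_[f[m],g[m]]),np.median(h[m]))
cv2.imwrite("pics/w3.png",d["pixels"][:,:,::-1])
E
```

```text
t 12.95 pos [0.5247 0.1193 0.1235] case x,y,z [0.0029 0.0015 0.1235] F [-0.3 -1.2 -0.2] w 0.998 grip 0.0
 tool x,y,z in case (f,g,z):
 [[ 1.    -0.003  0.004]
 [-0.003 -1.    -0.   ]
 [ 0.004  0.    -1.   ]]  q [ 0.07  0.46 -0.52  1.88  0.29  0.87 -0.88]
 shift units [ 0.02 -0.05  2.3 ]  turn units [ 0.   -0.04 -0.03]  shift units in target axes [ 0.03 -0.05  2.3 ]
3932 (array([0.0035, 0.0029]), array([0.0802, 0.0238]), 89.99) 0.08820089296950992
```

View pics/w3.png

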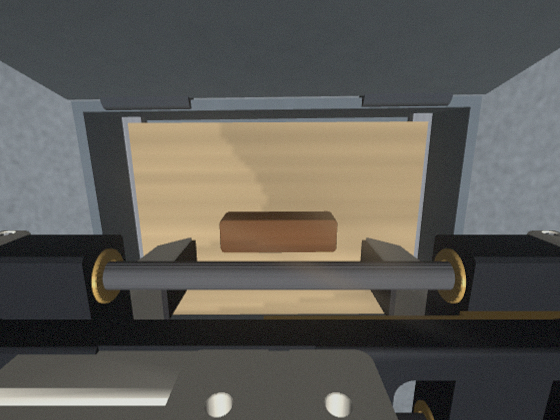

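The grip (220-337, 212-252) is centred between the open fingers (195 and 362) with clearance on both sides. Going down, then closing with moderate force.

>>> {"method": "carry_out", "body": {
  "commands": [
    [1,0,-0.05,0.8,0,0,0],
    [1,0,0,0.8,0,0,0],
    [1,0,0,0.4,0,0,0],
    [1,0,0,0.3,0,0,0],
    [1,0,0,0,0,0,0],
    [1,0,0,0,0,0,0]
  ]
}}

```text
clock: 13.6
position: [0.5237, 0.1212, 0.066]
ee_rot: [-2.508, -1.888, -0.006]
force: [-0.0, 0.0, -0.1]
width: 0.999
gripper_force: 0.0
```

>>> {"method": "carry_out", "body": {
  "commands": [
    [0.7,0,0,0,0,0,0],
    [0.7,0,0,0,0,0,0],
    [0.7,0,0,0,0,0,0],
    [0.7,0,0,0,0,0,0],
    [0.7,0,0,0,0,0,0]
  ],
  "squeeze": 25
}}

```text
clock: 14.1
position: [0.5239, 0.1211, 0.066]
ee_rot: [-2.509, -1.889, -0.007]
force: [0.7, -1.1, 5.1]
width: 0.865
gripper_force: 25.0
```

>>> {"method": "carry_out", "body": {
  "commands": [
    [0.7,0,0,-0.2,0,0,0],
    [0.7,0,0,-0.3,0,0,0],
    [0.7,0,0,-0.5,0,0,0],
    [0.7,0,0,-0.6,0,0,0],
    [0.7,0,0,-0.6,0,0,0],
    [0.7,0,0,-0.6,0,0,0],
    [0.7,0,0,-0.6,0,0,0],
    [0.7,0,0,-0.6,0,0,0]
  ],
  "squeeze": 30
}}

```text
clock: 14.9
position: [0.5229, 0.1206, 0.1668]
ee_rot: [-2.508, -1.888, -0.005]
force: [-0.0, 0.2, -2.8]
width: 0.866
gripper_force: 30.0
```

>>> {"method": "carry_out", "body": {
  "commands": [
    [0.7,0,0,-0.6,0,0,0],
    [0.7,0,0,-0.6,0,0,0],
    [0.7,0,0,-0.3,0,0,0],
    [0.7,0,0,0,0,0,0]
  ]
}}

```text
clock: 15.3
position: [0.5235, 0.1207, 0.2042]
ee_rot: [-2.509, -1.889, -0.008]
force: [0.2, 0.2, -3.8]
width: 0.868
gripper_force: 30.0
```

```bash
python3 - <<'E'
from h import *
from cell import arm
p,R=st(arm)
d=arm.get_image("side");cv2.imwrite("pics/s5.png",d["pixels"][:,:,::-1]);lid(d)
E
```

```text
t 15.3 pos [0.5235 0.1207 0.2042] case x,y,z [0.0039 0.0031 0.2042] F [ 0.2  0.2 -3.8] w 0.868 grip 30.0
 tool x,y,z in case (f,g,z):
 [[ 1.    -0.001  0.005]
 [-0.001 -1.    -0.002]
 [ 0.005  0.002 -1.   ]]  q [ 0.1   0.37 -0.56  1.79  0.22  1.04 -0.82]
lid angle 1.8320790105031841 1862
```

View pics/s5.png

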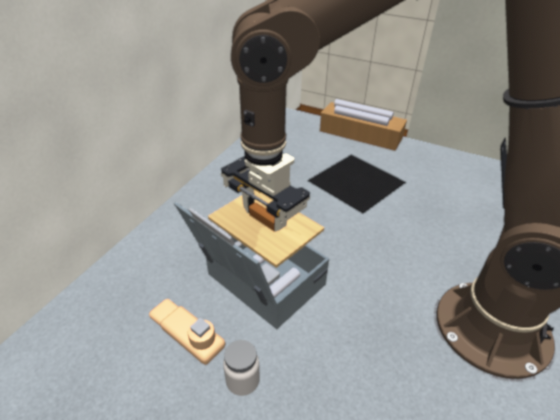

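Cover is held level above the case, the lid is still at 1.83 rad and the bystanders are untouched. Carrying it to the mat.

>>> {"method": "carry_out", "body": {
  "commands": [
    [0.7,-0.3,0,0,0,0,0],
    [0.7,-0.5,0.1,0,0,0,0],
    [0.7,-0.7,0.1,0,0,0,0],
    [0.7,-0.8,0.1,0,0,0,0],
    [0.7,-0.8,0.1,0,0,0,0],
    [0.7,-0.8,0.1,0,0,0,0],
    [0.7,-0.8,0.1,0,0,0,0],
    [0.7,-0.8,0.1,0,0,0,0]
  ]
}}

```text
clock: 16.15
position: [0.5009, -0.0187, 0.2017]
ee_rot: [-2.509, -1.887, -0.003]
force: [0.5, 0.7, -2.8]
width: 0.871
gripper_force: 30.0
```

>>> {"method": "carry_out", "body": {
  "commands": [
    [0.7,-0.8,0.1,0,0,0,0],
    [0.7,-0.8,0.1,0,0,0,0],
    [0.7,-0.8,0.1,0,0,0,0],
    [0.7,-0.8,0.1,0,0,0,0],
    [0.7,-0.8,0.1,0,0,0,0],
    [0.7,-0.8,0.2,0,0,0,0],
    [0.7,-0.8,0.2,0,0,0,0],
    [0.7,-0.8,0.2,0,0,0,0]
  ]
}}

```text
clock: 16.95
position: [0.4828, -0.1798, 0.201]
ee_rot: [-2.508, -1.886, -0.003]
force: [0.4, -0.9, -2.7]
width: 0.87
gripper_force: 30.0
```

>>> {"method": "carry_out", "body": {
  "commands": [
    [0.7,-0.8,0.2,0.3,0,0,0],
    [0.7,-0.8,0.2,0.5,0,0,0],
    [0.7,-0.8,0.2,0.5,0,0,0.1],
    [0.7,-0.8,0.2,0.5,0,0,0.1],
    [0.7,-0.8,0.2,0.5,0,0,0.1],
    [0.7,-0.6,0.2,0.5,0,0,0.1],
    [0.7,-0.3,0.1,0.3,0,0,0],
    [0.7,0,0,0,0,0,0]
  ]
}}

```text
clock: 17.75
position: [0.4793, -0.3051, 0.1221]
ee_rot: [-2.545, -1.835, -0.003]
force: [0.0, 0.0, -1.9]
width: 0.87
gripper_force: 30.0
```

```bash
python3 - <<'E'
from h import *
from cell import arm
p,R=st(arm);need(p,R,(-.4965,-.0775,.030),0)
d=arm.get_image("scene");cv2.imwrite("pics/c6.png",d["pixels"][:,:,::-1])
E
```

```text
t 17.75 pos [ 0.4793 -0.3051  0.1221] case x,y,z [-0.4176 -0.0718  0.1221] F [ 0.   0.  -1.9] w 0.87 grip 30.0
 tool x,y,z in case (f,g,z):
 [[ 0.999 -0.042  0.004]
 [-0.042 -0.999  0.002]
 [ 0.004 -0.002 -1.   ]]  q [ 0.75  0.49 -0.38  1.81  0.22  0.89 -0.05]
 shift units [-3.16  0.37  3.67]  turn units [-0.02 -0.04 -0.42]  shift units in target axes [-3.15  0.23  3.69]
```

View pics/c6.png

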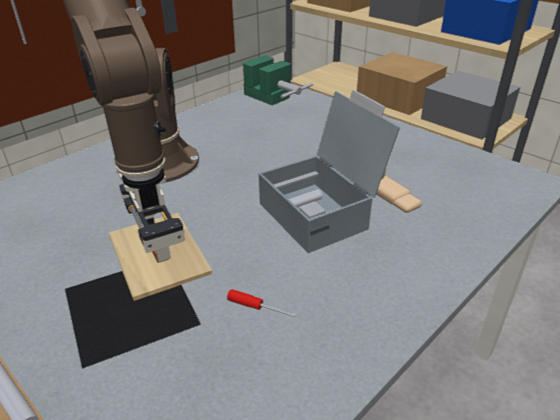

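Scene view: the cover (110-210, 215-290) is level and partly over the mat; the lid is open and rests on its stop. Final approach.

>>> {"method": "carry_out", "body": {
  "commands": [
    [0.7,-0.8,0.1,0.4,0,0,0],
    [0.7,-0.8,0.1,0.5,0,0,0],
    [0.7,-0.8,0.1,0.7,0,0,0],
    [0.7,-0.56,0.07,0.7,0,0,0],
    [0.7,-0.2,0,0.6,0,0,0],
    [0.7,0,0,0.5,0,0,0],
    [0.7,0,0,0,0,0,0],
    [0.7,0,0,0,0,0,0]
  ]
}}

```text
clock: 18.6
position: [0.4647, -0.3808, 0.0384]
ee_rot: [-2.543, -1.839, -0.006]
force: [0.9, 0.3, -2.9]
width: 0.871
gripper_force: 30.0
```

```bash
python3 - <<'E'
from h import *
from cell import arm
p,R=st(arm);need(p,R,(-.4965,-.0775,.022),0)
d=arm.get_image("scene");P=cloud(d)
# visible mat strip edges vs cover, both in mat axes
a=np.deg2rad(71.3);M=np.array([[np.cos(a),np.sin(a)],[-np.sin(a),np.cos(a)]])
px=d["pixels"].astype(int);wood=(px[...,0]>px[...,2]+35)&(px[...,0]>100)
z=P[...,2];r=(abs(P[...,0]-.463)<.14)&(abs(P[...,1]+.382)<.14)
for nm,m in(("cover",wood&r&(z>.02)&(z<.05)),("mat",(px.max(-1)<60)&r&(z<.012))):
    q=(P[m][:,:2]-[.463,-.382])@M.T;print(nm,m.sum(),np.median(z[m]),np.round(np.percentile(q,[.5,99.5],axis=0),4),rect(q))
E
```

```text
t 18.6 pos [ 0.4647 -0.3808  0.0384] case x,y,z [-0.4944 -0.0786  0.0384] F [ 0.9  0.3 -2.9] w 0.871 grip 30.0
 tool x,y,z in case (f,g,z):
 [[ 0.999 -0.039  0.005]
 [-0.039 -0.999  0.   ]
 [ 0.005 -0.    -1.   ]]  q [ 0.83  0.63 -0.33  1.8   0.28  0.76  0.04]
 shift units [-0.09 -0.04  0.66]  turn units [-0.   -0.05 -0.39]  shift units in target axes [-0.09 -0.05  0.66]
cover 4356 0.03218811967502981 [[-0.0736 -0.1093]
 [ 0.0773  0.1023]] (array([ 0.0019, -0.0022]), array([0.1522, 0.2184]), 0.45)
mat 3378 0.004957134946003559 [[-0.1146 -0.1155]
 [ 0.1107  0.1103]] (array([-0.0016, -0.0019]), array([0.2309, 0.2277]), 89.68)
```

>>> {"method": "carry_out", "body": {
  "commands": [
    [0.7,-0.12,0,0.2,0,0,0],
    [0.7,0,0,0.2,0,0,0],
    [0.7,0,0,0.1,0,0,0],
    [0.7,0,0,0.06,0,0,0],
    [0.7,0,0,0,0,0,0]
  ]
}}

```text
clock: 19.15
position: [0.4631, -0.3845, 0.0241]
ee_rot: [-2.545, -1.837, -0.005]
force: [-0.7, 0.9, -3.9]
width: 0.875
gripper_force: 30.0
```

>>> {"method": "carry_out", "body": {
  "commands": [
    [0.7,0,0,0.06,0,0,0],
    [0.7,0,0,0,0,0,0]
  ]
}}

```text
clock: 19.35
position: [0.4632, -0.3846, 0.0228]
ee_rot: [-2.545, -1.838, -0.005]
force: [-0.7, 0.8, -2.6]
width: 0.869
gripper_force: 30.0
```

>>> {"method": "carry_out", "body": {
  "commands": [
    [0.7,0,0,0.04,0,0,0],
    [0.7,0,0,0,0,0,0]
  ]
}}

```text
clock: 19.55
position: [0.4632, -0.3846, 0.0217]
ee_rot: [-2.545, -1.837, -0.005]
force: [0.3, -0.5, -2.7]
width: 0.866
gripper_force: 30.0
```

>>> {"method": "carry_out", "body": {
  "commands": [
    [0.7,0,0,0.04,0,0,0],
    [0.7,0,0,0,0,0,0]
  ]
}}

```text
clock: 19.75
position: [0.4633, -0.3847, 0.0211]
ee_rot: [-2.545, -1.838, -0.005]
force: [-1.2, 1.0, 0.3]
width: 0.867
gripper_force: 30.0
```

>>> {"method": "carry_out", "body": {
  "commands": [
    [0.7,0,0,0.03,0,0,0],
    [0.7,0,0,0,0,0,0]
  ]
}}

```text
clock: 19.95
position: [0.4633, -0.3847, 0.021]
ee_rot: [-2.546, -1.838, -0.005]
force: [-4.6, 2.0, 9.0]
width: 0.873
gripper_force: 30.0
```

Contact on the mat (force now +9 N). Releasing, then going straight up.

>>> {"method": "carry_out", "body": {
  "commands": [
    [0.95,0,0,-0.02,0,0,0],
    [1,0,0,0,0,0,0],
    [1,0,0,0,0,0,0],
    [1,0,0,0,0,0,0],
    [1,0,0,0,0,0,0]
  ]
}}

```text
clock: 20.45
position: [0.4633, -0.3846, 0.0205]
ee_rot: [-2.545, -1.838, -0.005]
force: [-0.1, 0.1, -0.8]
width: 0.997
gripper_force: 0.0
```

>>> {"method": "carry_out", "body": {
  "commands": [
    [1,0,0,-0.2,0,0,0],
    [1,0,0,-0.4,0,0,0],
    [1,0,0,-0.8,0,0,0],
    [1,0,0,-1,0,0,0],
    [1,0,0,-1,0,0,0],
    [1,0,0,-1,0,0,0],
    [1,0,0,-1,0,0,0],
    [1,0,0,-1,0,0,0]
  ]
}}

```text
clock: 21.25
position: [0.4631, -0.3852, 0.1827]
ee_rot: [-2.546, -1.838, -0.005]
force: [0.3, -0.8, -0.5]
width: 0.999
gripper_force: 0.0
```

>>> {"method": "carry_out", "body": {
  "commands": [
    [1,-1,0,0,0,0,0],
    [1,-1,0,0,0,0,0],
    [1,-1,0,0,0,0,0],
    [1,-0.5,0,0,0,0,0],
    [1,0,0,0,0,0,0],
    [1,0,0,0,0,0,0]
  ]
}}

```text
clock: 21.85
position: [0.4361, -0.4672, 0.1805]
ee_rot: [-2.544, -1.838, -0.006]
force: [0.8, 0.2, 0.2]
width: 1.001
gripper_force: 0.0
```

```bash
python3 - <<'E'
from h import *
from cell import arm
p,R=st(arm)
d=arm.get_image("scene");cv2.imwrite("pics/c7.png",d["pixels"][:,:,::-1]);e=arm.get_image("side");lid(e)
a=np.deg2rad(71.3);M=np.array([[np.cos(a),np.sin(a)],[-np.sin(a),np.cos(a)]])
for n,d in(("scene",d),("side",e)):
    P=cloud(d);px=d["pixels"].astype(int);wood=(px[...,0]>px[...,2]+35)&(px[...,0]>100)
    z=P[...,2];r=(abs(P[...,0]-.463)<.16)&(abs(P[...,1]+.382)<.16)
    for nm,m in(("cover",wood&r&(z>.005)&(z<.025)),("grip",r&(z>.037)&(z<.05)),("mat",(px.max(-1)<60)&r&(z<.012))):
        q=(P[m][:,:2]-[.463,-.382])@M.T;print(n,nm,m.sum(),np.median(z[m]),rect(q))
E
```

```text
t 21.85 pos [ 0.4361 -0.4672  0.1805] case x,y,z [-0.5853 -0.075   0.1805] F [0.8 0.2 0.2] w 1.001 grip 0.0
 tool x,y,z in case (f,g,z):
 [[ 0.999 -0.04   0.005]
 [-0.04  -0.999 -0.   ]
 [ 0.005  0.    -1.   ]]  q [ 0.97  0.53 -0.36  1.57  0.19  1.08  0.25]
lid angle 1.8298133473337521 1884
scene cover 5499 0.014894416903810513 (array([ 0.0607, -0.0016]), array([0.2814, 0.2177]), 0.49)
scene grip 351 0.042686827169220294 (array([-0.0025, -0.0032]), array([0.0238, 0.0817]), 0.53)
scene mat 2988 0.004934719671405297 (array([-0.0016, -0.0015]), array([0.231 , 0.2273]), 89.83)
side cover 1751 0.014129225475998519 (array([ 0.0496, -0.0024]), array([0.2158, 0.2915]), 89.7)
side grip 129 0.04158924789192099 (array([-0.0028, -0.002 ]), array([0.0283, 0.0797]), 0.43)
side mat 614 0.004307223892089934 (array([0.0017, 0.0003]), array([0.2262, 0.2245]), 0.37)
```

View pics/c7.png

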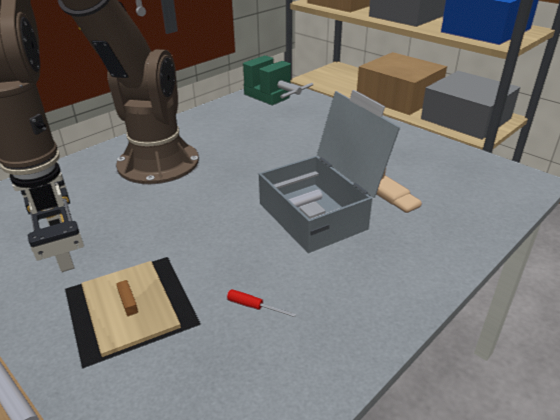

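The cover lies flat on the mat (grip at (126,298), top at 42 mm), within about 3 mm of its middle. The lid rests on its stop and the other things haven't moved. Handing in.

```bash
python3 -c "
from cell import arm
print(arm.sign_off())"
```

```text
the job is handed in; nothing more can be done
None
```

The job is handed in at about 22 s: the lid rests on its stop (1.83 rad), the cover lies flat, handle up, within about 5 mm of the mat's middle, and the other things were not touched. Feeling for the stop briefly pushed the lid with about 44 N at the fingertips; the hand-in gave no verdict.

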